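Refill the crouton jar

TASK

Tip the scoop of croutons into the funnel so that all seven end up in the storage jar. Once they are in, set the empty scoop down flat on the worktop, lift the funnel off the jar and leave it on the worktop clear of the jar. Then bring the jar's hinged lid over and lower it gently all the way onto the rim without letting it drop, with nothing else knocked about.

Things in the scene. Friction and masses are not known exactly. Their poses are not given: they have to be found in the camera images.
- jar: glass storage jar, outer diameter 104 mm, wall 4 mm, with a steel band round its neck; the round mouth is 87 mm wide and its rim 106 mm above the base. Loose, 0.85 kg. Origin: centre of its underside; z up; the lid's hinge is on its +x side, the lid's lever comes to lie over its -x side
- jar_mouth (a point): centre of the jar's mouth, at rim height
- jar_hinge (a point): middle of the lid's hinge line, 62 mm from the jar's axis on its +x side, 110 mm above its base; the line runs along the jar's y axis
- jar_lid (a joint): angle of the steel flip lid (disc of 108 mm, 0.12 kg): 0 = lying shut on the rim (its stop), grows as it swings up and back, 1.57 = upright, 2.3 = open stop. It stays put near upright or leaning back, but drops if let go below about 1 rad
- lid_lever (a point): middle of the lid's black lever grip (40 mm long, 22 mm wide along the hinge direction, 10 mm thick), 144 mm from the hinge line in the plane of the lid, 28 mm beyond the disc's edge; x axis points from it to the hinge, z is the lid's upper face
- funnel: aluminium funnel, 68 mm high, 0.12 kg, loose: spout (79 mm outer, 74 mm inner diameter) up to z = 27 mm; a 100 mm wide ledge, underside at z = 26 mm, hangs on the jar's rim; above it a cone widening to 136 mm. Seated, its origin is 80 mm above the jar's base. Origin: centre of the spout's lower end; z up; side handle along +x
- funnel_top (a point): centre of the funnel's wide mouth, at the height of its upper edge (68 mm above its origin)
- funnel_handle (a point): middle of the funnel's black side handle (46 mm long along the funnel's x, 18 mm wide, 10 mm thick), 105 mm from the funnel's axis and 62 mm above its origin
- scoop: flat-bottomed aluminium scoop, 114 x 86 mm, walls 38 mm high at the back, falling to 9 mm at the open front lip, 2.5 mm floor, about 0.17 kg, with the croutons lying in it. Origin: under the middle of its floor; x points out of the open front, the handle is at the back (-x), z up
- scoop_lip (a point): middle of the scoop's front edge, 58 mm ahead of its origin, on the floor's upper side
- scoop_grip (a point): middle of the scoop's black handle (80 mm long, 22 mm wide, 18 mm thick, rising to the back at 20 degrees), 111 mm behind the scoop's origin and 50 mm above its underside
- crouton_1: one of seven loose toasted croutons, a golden brown chunk of about 22 mm, 11 g; origin at its centre
- crouton_2: one of seven loose toasted croutons, a golden brown chunk of about 22 mm, 11 g; origin at its centre
- crouton_3: one of seven loose toasted croutons, a golden brown chunk of about 22 mm, 11 g; origin at its centre
- crouton_4: one of seven loose toasted croutons, a golden brown chunk of about 22 mm, 11 g; origin at its centre
- crouton_5: one of seven loose toasted croutons, a golden brown chunk of about 22 mm, 11 g; origin at its centre
- crouton_6: one of seven loose toasted croutons, a golden brown chunk of about 22 mm, 11 g; origin at its centre
- crouton_7: one of seven loose toasted croutons, a golden brown chunk of about 22 mm, 11 g; origin at its centre
- tin: bystander: food tin, 76 mm across, 58 mm high; origin at the centre of its underside
- mill_small: bystander: small shaker, 44 mm across, 90 mm high; origin at the centre of its underside
- spice_jar: bystander: spice jar with dark cap, 41 mm across, 105 mm high; origin at the centre of its underside

How it is judged (in metres and radians):
On the way, in this order (a step that is already met when the one before it is completed fails the run):
1. the scoop is tipped (by more than 20 degrees) with its lip over the funnel (within 100 mm of the axis and no more than 20 mm below its edge), the funnel hanging in the jar (angle between scoop's own z axis and vertical above 0.35 rad and horizontal distance between scoop_lip and funnel_top below 0.1 m and z of scoop_lip in the frame of funnel_top above -0.02 m and horizontal distance between funnel and jar below 0.015 m and z of funnel in the frame of jar between 0.065 and 0.095 m), for 0.05 s.
2. all seven croutons are inside the jar while the funnel still hangs in its mouth (horizontal distance between each of crouton_1, crouton_2, crouton_3, crouton_4, crouton_5, crouton_6, crouton_7 and jar below 0.05 m and z of each of crouton_1, crouton_2, crouton_3, crouton_4, crouton_5, crouton_6, crouton_7 in the frame of jar below 0.092 m and horizontal distance between funnel and jar below 0.015 m and z of funnel in the frame of jar between 0.065 and 0.095 m), for 0.2 s.
3. the funnel is off the jar and set down (origin lower than 80 mm above the worktop, more than 110 mm from the jar's axis), with the lid still open by more than 0.5 rad (horizontal distance between funnel and jar above 0.11 m and height (world z) of funnel below 0.08 m and linear speed of funnel below 0.03 m/s and value of joint jar_lid above 0.5 rad), for 0.2 s.
At the end, for the whole second after the job is handed in: All seven croutons lie in the jar; the lid is shut (below 0.04 rad); the jar stands upright on the worktop; the funnel rests on the worktop over 110 mm from the jar's axis; the scoop rests flat on the worktop (within 0.1 rad); all are at rest (horizontal distance between each of crouton_1, crouton_2, crouton_3, crouton_4, crouton_5, crouton_6, crouton_7 and jar below 0.05 m and z of each of crouton_1, crouton_2, crouton_3, crouton_4, crouton_5, crouton_6, crouton_7 in the frame of jar below 0.092 m and value of joint jar_lid below 0.04 rad and angle between jar's own z axis and vertical below 0.05 rad and height (world z) of each of jar, scoop below 0.01 m and linear speed of each of jar, funnel, scoop below 0.02 m/s and horizontal distance between funnel and jar above 0.11 m and height (world z) of funnel between -0.02 and 0.08 m and angle between scoop's own z axis and vertical below 0.1 rad and height (world z) of scoop above -0.01 m); the robot touches nothing.
It fails at once if the lid falls or is slammed: it closes faster than 3 rad/s (0.4 m/s at the lever) (velocity of joint jar_lid below -3 rad/s).
It fails at once if the jar is tipped by more than 15 degrees (angle between jar's own z axis and vertical above 0.26 rad).
It fails at once if a bystander is knocked over or shoved by more than 40 mm (angle between any of tin, mill_small, spice_jar's own z axis and vertical above 0.4 rad or distance of any of tin, mill_small, spice_jar from where it was at the start of the episode above 0.04 m).
It also fails if it takes over 72 s, if anything falls off the work surface, if the arm or the gripper's body presses on something with over 40 N, if the wrist force passes 120 N, or if a joint passes its speed limit or range.

ROBOT

A 6-joint arm with a two-finger parallel gripper is mounted at the origin on a cart in front of the work surface, level with it; the furniture and walls round the work are solid. World frame = base frame: x ahead of the robot, y to its left, z up, the work surface at z = 0. Lengths are in mm, angles in rad, forces in N, time in s.
With the tool pointing down it reaches from about 350 to 925 mm from the base axis. Payload 6.4 kg.
Tool frame: the origin (TCP) lies midway between the tips of the shut fingers; the grasp point (between the pads) lies 19 mm behind it; z points along the fingers, y is the line along which they close (so a half turn about z gives the same grasp; the last joint's range is limited). The gripper opens to 94 mm and grips with 3 to 60 N. Pads are 16 mm wide; open, the fingers measure 119 mm over their backs; the gripper's body (75 mm by 177 mm) begins 78 mm behind the grasp point.
Start: joints at [-1.459, 0.245, 1.558, -0, 1.339, -0.174], TCP at [183.256, -623.643, 205.455] pointing down, gripper open.
Joint ranges: [-3.13, 3.13], [-1.02, 2.26], [0.13, 2.54], [-0.95, 4.09], [0.21, 2.88], [-2.74, 2.74]. Speed limits (rad/s): [2.57, 2.57, 3.14, 3.14, 3.14, 3.14].

INTERFACE

Orientations are given as a rotation vector (axis times angle).
In Python, from workcell import bot, vision gives the robot as it stands. The module is installed in compiled form; this text tells all that it offers.
- The arm moves only by the tool carry_out, never from a script. Its argument "series" is a list of rows, each a list of 5 numbers: the shift along the tool's x, y, z scaled (see below), then the turn about the tool's z scaled (see below), then the closure, from -1 (fully open) to 1 (shut). In form: [[tx, ty, tz, turn, fingers], ...]. A call has 1 to 8 rows; each row shifts and turns the commanded pose from where the row before left it, along the tool's axes as they then stand; what a row does not reach is not made up. The controller multiplies each number of a shift by 60 mm and each number of a turn by 5 degrees. A row lasts 1/8 s, in which the tool goes at most 62.5 mm and 10.7 degrees, less where a joint would pass 70% of its speed; a pose out of reach is approached as far as the arm can. A call with a number of a shift or a turn outside -1 to 1 is refused whole. A call with a gripper value outside its range is refused whole. The fingers move at their own pace and stop on an object; "newtons" is the grip in N (left out, the last holds). Time passes only in rows, so rows that do not move let the fingers close. It gives the time, the measured TCP pose, the force, the opening and the grip force at its end, in the units of the state.
- bot.get_state(): the state, without advancing time (a new reading comes with each control period).
- vision.read_camera(name): name is "scene" or "top"; returns a dict with "image" (384x512x3 uint8, red, green, blue), "range_z" (384x512 float32, mm along the optical axis (not along the pixel's ray), 0 where there is no reading), "camera_matrix" (3x3 intrinsics, pixels), "world_to_cam" (4x4, takes a point from world to camera coordinates). Camera axes: x right, y down, z forward; pixel columns grow to the right and rows downward; lengths in mm; the calibration is good to about 2 mm. A picture is of the moment at which its call begins.
- bot.job_done(): hands the job in; it is judged then, once.
The state is a dict: "time": time; "joint_pos": joint angles; "joint_vel": joint speeds; "tau": joint torques, N m; "tcp_pos": TCP position; "ee_rot": TCP orientation; "wrist_force": force on the tool from outside, world axes, zero at the start; "ft_torque": the same for the moment, N m; "opening": finger opening in mm; "grasp_force": force on a finger pad.
Only numpy, scipy, OpenCV 4.12 (cv2) and the standard library are available. Lean on these libraries where they do the work, as an engineer would, in place of code of your own. Each camera call takes 0.05 s, during which the arm holds its last target. There are 200 camera calls.

## Working session

There is one attempt and no reset: what is moved stays moved. The work goes in short steps, Python scripts to look and compute and a tool call to move; the robot and the scene stay as the last step left them, time stands still between calls to the robot, and variables do not carry over. Pictures are saved under pics/ and viewed, at most 10 in all, crops included, and the job is handed in when it is done.

Besides the shell and the picture viewer there is one more tool, called after ">>>" by a JSON object that holds its "api" and its "payload". carry_out: Moves the arm, as the interface text tells. Its arguments: {"type":"object","properties":{"series":{"type":"array","items":{"type":"array","items":{"type":"number"}}},"newtons":{"type":"number"}},"required":["series"]}

```bash
mkdir -p pics; cat > h.py <<'E'
import numpy as np, cv2
from scipy.spatial.transform import Rotation as R
from workcell import bot, vision
def snap(name,fn=None,crop=None,s=1):
    d=vision.read_camera(name); np.savez('%s.npz'%name,**d)
    im=d['image'][:,:,::-1]
    if crop: im=im[crop[1]:crop[3],crop[0]:crop[2]]
    if fn: cv2.imwrite('pics/'+fn,cv2.resize(im,None,fx=s,fy=s,interpolation=cv2.INTER_CUBIC))
    return d
def load(name): return dict(np.load('%s.npz'%name))
def cloud(d):
    z=d['range_z'];K=d['camera_matrix'];v,u=np.mgrid[:z.shape[0],:z.shape[1]]
    p=np.stack([(u-K[0,2])/K[0,0]*z,(v-K[1,2])/K[1,1]*z,z,np.ones_like(z)],-1)
    w=p@np.linalg.inv(d['world_to_cam']).T
    w[z==0]=np.nan
    return w[...,:3]
def ray(d,u,v,h):
    K=d['camera_matrix'];Ti=np.linalg.inv(d['world_to_cam'])
    r=Ti[:3,:3]@np.array([(u-K[0,2])/K[0,0],(v-K[1,2])/K[1,1],1]);o=Ti[:3,3]
    return o+r*(h-o[2])/r[2]
E
python3 - <<'E'
from h import *
for n in('scene','top'):
    d=snap(n,n+'0.png',s=1.5);print(np.linalg.inv(d['world_to_cam']).round(2),d['camera_matrix'])
s=bot.get_state();print(s); print(R.from_rotvec(s['ee_rot']).as_matrix().round(3))
E
```

```text
[[ 9.50000e-01  2.50000e-01 -1.70000e-01  8.10580e+02]
 [ 3.00000e-01 -7.90000e-01  5.40000e-01 -8.11730e+02]
 [ 0.00000e+00 -5.60000e-01 -8.30000e-01  1.30434e+03]
 [ 0.00000e+00  0.00000e+00  0.00000e+00  1.00000e+00]] [[474.3921973    0.         250.75310911]
 [  0.         474.3921973  195.28555071]
 [  0.           0.           1.        ]]
[[ 3.00000e-02 -9.70000e-01  2.20000e-01  3.58920e+02]
 [-1.00000e+00 -3.00000e-02  0.00000e+00 -3.21600e+01]
 [ 0.00000e+00 -2.20000e-01 -9.70000e-01  1.10938e+03]
 [ 0.00000e+00  0.00000e+00  0.00000e+00  1.00000e+00]] [[380.07696152   0.         251.09159563]
 [  0.         380.07696152 192.4861399 ]
 [  0.           0.           1.        ]]
{'time': 0.1, 'joint_pos': array([-1.45912743e+00,  2.45688671e-01,  1.55883721e+00, -3.39543564e-05,
        1.33869420e+00, -1.74066364e-01]), 'joint_vel': array([ 4.36910512e-05, -1.41906711e-03, -2.46948426e-03,  1.21050307e-03,
        1.55767554e-04, -1.14352805e-03]), 'tau': array([-2.19200861e-04, -4.16916955e+01, -3.15524769e+01,  6.85740472e-02,
        3.09019361e-02, -5.07369055e-05]), 'tcp_pos': array([ 183.17028476, -623.12058716,  204.52060144]), 'ee_rot': array([-3.10797254e+00, -4.47087022e-01, -2.78578561e-05]), 'wrist_force': array([-0.0277511 ,  0.38517741, -0.0641402 ]), 'ft_torque': array([-0.03108316, -0.01000602, -0.00972044]), 'grasp_force': 0.0, 'opening': 94.0155329007691}
[[ 0.959  0.282 -0.   ]
 [ 0.282 -0.959  0.002]
 [ 0.    -0.002 -1.   ]]
```

View pics/scene0.png

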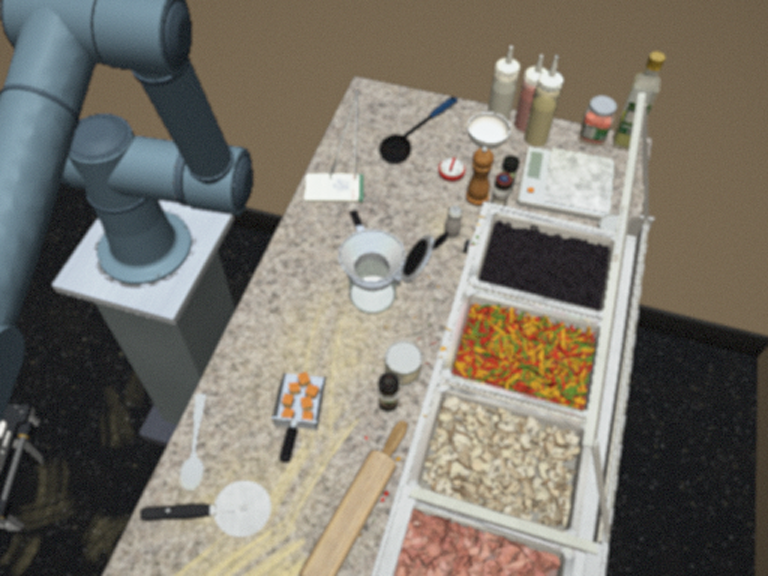

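View pics/top0.png

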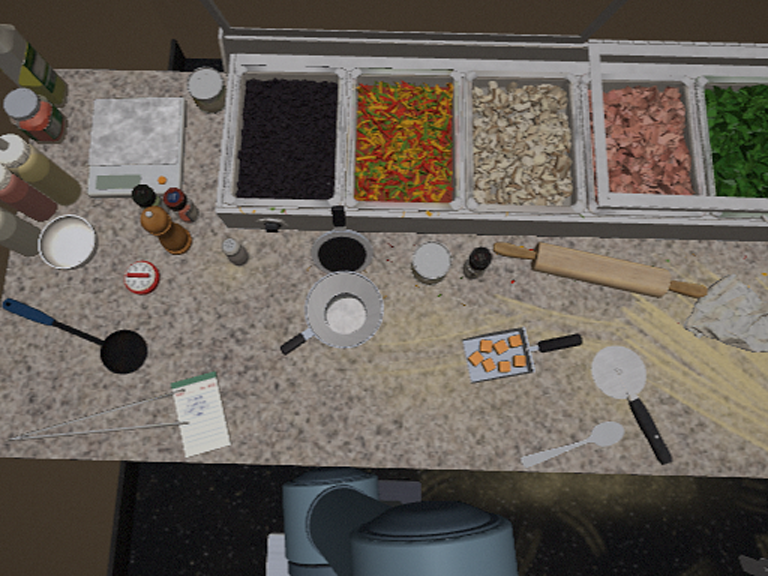

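The scene view shows the funnel in the jar at about (372,262) with the lid open behind it (415,258), and the scoop at (300,400). In the top view the funnel is at (345,312), its handle at (293,343), the lid lever at (338,215), the scoop at (497,356) and the scoop handle at (557,343).

```bash
python3 - <<'E'
from h import *
d=load('top');w=cloud(d);im=d['image'].astype(int)
# clusters by hand boxes (px in native)
def pr(n,m): 
    p=w[m]; p=p[~np.isnan(p[:,0])]
    print(n,len(p),'med',np.median(p,0).round(1),'min',np.percentile(p,3,axis=0).round(1),'max',np.percentile(p,97,axis=0).round(1))
    return p
def box(x0,y0,x1,y1):
    m=np.zeros(im.shape[:2],bool);m[y0:y1,x0:x1]=1;return m
dark=im.max(-1)<60
def axis(p):
    q=p[:,:2]-p[:,:2].mean(0);e=np.linalg.svd(q,full_matrices=0)[2][0];return p[:,:2].mean(0).round(1),e.round(3)
p=pr('scoop handle',box(353,220,392,240)&dark&(w[...,2]>20));print(axis(p))
p=pr('scoop',box(300,212,362,260)&(w[...,2]>2));print(cv2.minAreaRect(p[:,:2].astype(np.float32)))
p=pr('funnel handle',box(180,215,210,240)&dark&(w[...,2]>100));print(axis(p))
p=pr('funnel rim',box(195,175,260,240)&(w[...,2]>139)&(w[...,2]<160)&~dark)
A=np.c_[2*p[:,:2],np.ones(len(p))];
print('ellipse',cv2.minEnclosingCircle(p[:,:2].astype(np.float32)))
p=pr('lever',box(215,133,235,153)&dark&(w[...,2]>100));print(axis(p))
p=pr('disc',box(205,150,250,185)&(w[...,2]>120))
p=pr('disc dark',box(205,150,250,185)&(w[...,2]>120)&dark)
c=p.mean(0);n=np.linalg.svd(p-c,full_matrices=0)[2][2];print('normal',n.round(3),c.round(1))
pr('tin',box(270,158,302,192)&(w[...,2]>40));pr('mill',box(308,160,330,188)&(w[...,2]>40));pr('spice',box(145,155,168,180)&(w[...,2]>40))
pr('bins front',box(300,125,400,160)&(w[...,2]>10))
pr('jar base seen thru',box(222,200,240,218))
E
```

```text
scoop handle 217 med [ 505.9 -368.7   58.5] min [ 493.  -401.3   44.4] max [ 517.8 -335.5   71.1]
(array([ 505.5, -368.7]), array([-0.201,  0.98 ]))
scoop 1486 med [ 488.2 -266.5   11.3] min [ 432.2 -339.8    2.2] max [ 550.7 -187.5   40.9]
((490.17962646484375, -263.30224609375), (137.1536865234375, 183.0552215576172), 1.4746639728546143)
funnel handle 109 med [479.7 112.5 146.8] min [465.1  95.4 142.6] max [493.3 129.3 150. ]
(array([479.5, 112.8]), array([-0.576,  0.817]))
funnel rim 497 med [551.5  41.2 144.4] min [478.6 -36.7 139.2] max [621.2  92.7 150.8]
ellipse ((548.3377685546875, 49.10786437988281), 100.29625701904297)
lever 119 med [676.2  35.6 240. ] min [666.5  25.9 221.7] max [689.5  46.8 254.3]
(array([677.2,  36.2]), array([-0.998,  0.057]))
disc 1098 med [634.8  32.5 175. ] min [602.8 -13.3 136.5] max [662.5  78.2 212.3]
disc dark 611 med [632.2  33.8 173.5] min [614.   -0.8 141.6] max [651.6  68.7 202.5]
normal [-0.854 -0.054  0.518] [632.4  33.8 173.1]
tin 548 med [ 658.5 -132.2   55.3] min [ 625.7 -164.2   45.9] max [693.1 -98.5  59.4]
mill 267 med [ 647.  -213.3  104.2] min [ 633.7 -234.2   45.5] max [ 669.4 -197.4  109.2]
spice 195 med [663.7 244.7  79.3] min [651.1 231.5  41.8] max [682.2 262.2  90. ]
bins front 3208 med [ 742.9 -306.2  100.1] min [ 726.4 -434.7   23.4] max [ 792.1 -170.6  113. ]
jar base seen thru 323 med [559.9  32.5   7.4] min [535.5   6.8   3.6] max [585.9  56.7  11.5]
```

```bash
cat >> h.py <<'E'
def plan(tgt,yaw,n,f,start=None,turnfirst=False):
    """rows of straight move; yaw deg of tool x in world, tool pointing down"""
    if start is None:
        s=bot.get_state(); p=s['tcp_pos'].copy(); M=R.from_rotvec(s['ee_rot']).as_matrix()
        y=np.degrees(np.arctan2(M[1,0],M[0,0]))
    else: p,y=np.array(start[0],float),start[1]
    dy=(yaw-y+180)%360-180; print('from',p.round(1),round(y,1),'dyaw',round(dy,1))
    rows=[]; tgt=np.array(tgt,float)
    for k in range(n):
        c,s_=np.cos(np.radians(y)),np.sin(np.radians(y))
        T=np.array([[c,s_,0],[s_,-c,0],[0,0,-1]])   # columns = tool axes
        d=(tgt-p)/(n-k); r=np.round(T.T@d/60,2); t=round(-((yaw-y+180)%360-180)/(n-k)/5,2)
        rows.append([*map(float,r),t,f]); p=p+T@(r*60); y-=t*5
    for i in range(0,n,8): print(str(rows[i:i+8]).replace(' ',''))
    return p,y
E
python3 - <<'E'
from h import *
from scipy.optimize import least_squares
w=cloud(load('top')).reshape(-1,3)
for zz in((142,146),(146,151)):
    r=np.hypot(w[:,0]-540,w[:,1]-27);p=w[(w[:,2]>zz[0])&(w[:,2]<zz[1])&(r>58)&(r<76)]
    f=least_squares(lambda q:np.hypot(p[:,0]-q[0],p[:,1]-q[1])-q[2],[540,27,67],loss='soft_l1');print(len(p),f.x.round(1))
e=plan([503,-355,110],101.6,18,-1)
plan([503,-355,26],101.6,3,-1,start=e)
E
```

```text
153 [542.2  27.5  64.3]
156 [542.3  26.9  66.2]
from [ 183.2 -623.1  204.5] 16.4 dyaw 85.2
[[0.35,-0.15,0.09,np.float64(-0.95),-1],[0.37,-0.13,0.09,np.float64(-0.95),-1],[0.37,-0.09,0.09,np.float64(-0.95),-1],[0.38,-0.06,0.09,np.float64(-0.95),-1],[0.39,-0.03,0.09,np.float64(-0.95),-1],[0.39,0.0,0.09,np.float64(-0.95),-1],[0.38,0.03,0.09,np.float64(-0.95),-1],[0.38,0.06,0.09,np.float64(-0.95),-1]]
[[0.37,0.1,0.09,np.float64(-0.94),-1],[0.37,0.13,0.09,np.float64(-0.95),-1],[0.35,0.16,0.08,np.float64(-0.94),-1],[0.34,0.18,0.09,np.float64(-0.95),-1],[0.32,0.21,0.08,np.float64(-0.94),-1],[0.31,0.24,0.09,np.float64(-0.95),-1],[0.29,0.26,0.08,np.float64(-0.94),-1],[0.26,0.29,0.09,np.float64(-0.95),-1]]
[[0.24,0.3,0.08,np.float64(-0.94),-1],[0.21,0.33,0.09,np.float64(-0.95),-1]]
from [ 503.2 -354.9  109.7] 101.6 dyaw -0.0
[[-0.0,-0.0,0.47,np.float64(0.0),-1],[-0.0,-0.0,0.46,np.float64(0.0),-1],[-0.0,-0.0,0.47,np.float64(0.0),-1]]
```

>>> {"api": "carry_out", "payload": {"series": [[0.35,-0.15,0.09,-0.95,-1],[0.37,-0.13,0.09,-0.95,-1],[0.37,-0.09,0.09,-0.95,-1],[0.38,-0.06,0.09,-0.95,-1],[0.39,-0.03,0.09,-0.95,-1],[0.39,0.0,0.09,-0.95,-1],[0.38,0.03,0.09,-0.95,-1],[0.38,0.06,0.09,-0.95,-1]]}}

```text
time: 1.1
tcp_pos: [325.4, -503.7, 161.6]
ee_rot: [-2.792, -1.439, -0.0]
wrist_force: [-0.8, -0.1, 0.1]
opening: 94.1
grasp_force: 0.0
```

>>> {"api": "carry_out", "payload": {"series": [[0.37,0.1,0.09,-0.94,-1],[0.37,0.13,0.09,-0.95,-1],[0.35,0.16,0.08,-0.94,-1],[0.34,0.18,0.09,-0.95,-1],[0.32,0.21,0.08,-0.94,-1],[0.31,0.24,0.09,-0.95,-1],[0.29,0.26,0.08,-0.94,-1],[0.26,0.29,0.09,-0.95,-1]]}}

```text
time: 2.1
tcp_pos: [468.0, -384.5, 120.2]
ee_rot: [-2.175, -2.266, -0.0]
wrist_force: [0.1, -0.7, 0.8]
opening: 94.1
grasp_force: 0.0
```

>>> {"api": "carry_out", "payload": {"series": [[0.24,0.3,0.08,-0.94,-1],[0.21,0.33,0.09,-0.95,-1],[0,0,0,0,-1]]}}

```text
time: 2.48
tcp_pos: [503.4, -354.1, 109.7]
ee_rot: [-1.982, -2.435, -0.0]
wrist_force: [-0.5, -0.0, 0.2]
opening: 94.0
grasp_force: 0.0
```

```bash
python3 - <<'E'
from h import *
print(bot.get_state()['joint_pos'].round(2))
plan([503,-356,26],101.6,3,-1)
d=snap('scene','grip.png',(150,220,260,330),5)
E
```

```text
[-0.8   0.27  1.72 -0.    1.16 -1.  ]
from [ 503.4 -354.1  109.7] 101.7 dyaw -0.1
[[-0.01,-0.0,0.46,np.float64(0.01),-1],[-0.01,-0.01,0.47,np.float64(0.0),-1],[-0.01,-0.0,0.46,np.float64(0.01),-1]]
```

View pics/grip.png

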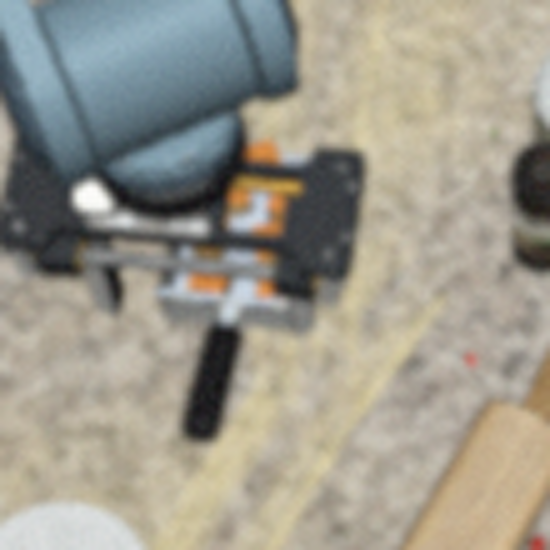

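The crop shows the open fingers straddling the line of the scoop's black handle at (212,380), which is well centred.

>>> {"api": "carry_out", "payload": {"series": [[-0.01,0,0.46,0,-1],[-0.01,0,0.47,0,-1],[-0.01,0,0.46,0,-1],[0,0,0,0,1],[0,0,0,0,1],[0,0,0,0,1],[0,0,0,0,1],[0,0,0,0,1]], "newtons": 60}}

```text
time: 3.52
tcp_pos: [503.8, -357.3, 27.8]
ee_rot: [1.984, 2.434, -0.0]
wrist_force: [0.6, 0.5, 0.1]
opening: 47.9
grasp_force: 0.0
```

>>> {"api": "carry_out", "payload": {"series": [[0,0,0,0,1],[0,0,0,0,1],[0,0,0,0,1],[0,0,0,0,1],[0,0,0,0,1],[0,0,0,0,1]]}}

```text
time: 4.28
tcp_pos: [503.6, -357.1, 27.2]
ee_rot: [-1.985, -2.435, -0.0]
wrist_force: [-0.2, -0.2, 0.2]
opening: 21.5
grasp_force: 60.0
```

>>> {"api": "carry_out", "payload": {"series": [[0,0,-0.05,0,1],[0,0,-0.1,0,1],[0,0,-0.15,0,1],[0,0,-0.2,0,1],[0,0,0,0,1]]}}

```text
time: 4.9
tcp_pos: [504.5, -358.0, 59.1]
ee_rot: [1.983, 2.433, -0.001]
wrist_force: [0.1, -0.3, -2.1]
opening: 21.4
grasp_force: 60.0
```

```bash
python3 - <<'E'
from h import *
s=bot.get_state();print(s['opening'],s['grasp_force'],s['tcp_pos'])
for n in('scene','top'):
    d=snap(n);w=cloud(d);im=d['image'].astype(int)
    m=(abs(w[...,0]-490)<110)&(abs(w[...,1]+255)<75)&(w[...,2]>6)&(w[...,2]<120)
    p=w[m];u=(p[:,:2]-s['tcp_pos'][:2])@np.array([-.201,.98])
    # floor-ish: silver/orange; print by distance
    for a in range(30,170,20):
        q=p[(u>a)&(u<a+20),2]; print(n,a,len(q),np.percentile(q,[5,25,50,75,95]).round(0) if len(q) else '')
cv2.imwrite('pics/lift.png',cv2.resize(load('scene')['image'][200:330,130:270,::-1],None,fx=4,fy=4))
E
```

```text
21.417533441309182 59.99873399734497 [ 504.52300994 -358.04350781   59.1384681 ]
scene 30 20 [30. 32. 36. 68. 72.]
scene 50 36 [32. 47. 51. 54. 57.]
scene 70 13 [30. 31. 33. 34. 49.]
scene 90 61 [31. 44. 52. 56. 66.]
scene 110 76 [29. 35. 49. 53. 57.]
scene 130 35 [28. 31. 33. 36. 47.]
scene 150 8 [31. 31. 32. 34. 36.]
top 30 147 [33. 45. 58. 69. 72.]
top 50 221 [31. 34. 51. 55. 59.]
top 70 201 [31. 33. 37. 55. 66.]
top 90 229 [31. 34. 46. 55. 65.]
top 110 243 [30. 34. 51. 54. 58.]
top 130 225 [30. 32. 35. 52. 56.]
top 150 65 [28. 32. 34. 36. 52.]
```

View pics/lift.png

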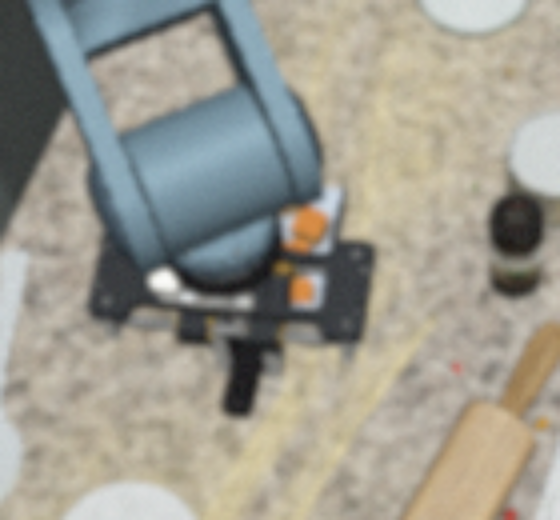

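The crop shows the scoop held clear of the table with croutons in it at (310,228) and (302,290). The depth data puts its floor level at z of about 31.

```bash
python3 - <<'E'
from h import *
e=plan([510,-325,160],101.6,6,1)
e=plan([563,-76,293],101.6,18,1,start=e)
E
```

```text
from [ 503.7 -357.2   57.6] 101.6 dyaw -0.0
[[0.08,0.04,-0.28,np.float64(0.0),1],[0.09,0.03,-0.29,np.float64(0.0),1],[0.08,0.04,-0.28,np.float64(0.0),1],[0.09,0.03,-0.29,np.float64(0.0),1],[0.08,0.04,-0.28,np.float64(0.0),1],[0.09,0.03,-0.29,np.float64(0.01),1]]
from [ 509.9 -324.7  160.2] 101.6 dyaw 0.0
[[0.22,0.09,-0.12,np.float64(-0.0),1],[0.22,0.09,-0.12,np.float64(-0.0),1],[0.22,0.09,-0.12,np.float64(-0.0),1],[0.21,0.1,-0.12,np.float64(-0.0),1],[0.22,0.09,-0.12,np.float64(-0.0),1],[0.21,0.1,-0.12,np.float64(-0.0),1],[0.22,0.09,-0.12,np.float64(-0.0),1],[0.21,0.1,-0.12,np.float64(-0.0),1]]
[[0.22,0.09,-0.13,np.float64(-0.0),1],[0.21,0.1,-0.12,np.float64(-0.0),1],[0.22,0.09,-0.13,np.float64(-0.0),1],[0.21,0.1,-0.12,np.float64(-0.0),1],[0.22,0.09,-0.13,np.float64(-0.0),1],[0.21,0.1,-0.12,np.float64(-0.0),1],[0.22,0.09,-0.13,np.float64(-0.0),1],[0.21,0.1,-0.12,np.float64(-0.0),1]]
[[0.22,0.09,-0.13,np.float64(-0.0),1],[0.21,0.1,-0.12,np.float64(-0.0),1]]
```

>>> {"api": "carry_out", "payload": {"series": [[0.04,0.02,-0.15,0,1],[0.08,0.03,-0.28,0,1],[0.08,0.03,-0.3,0,1],[0.09,0.04,-0.3,0,1],[0.1,0.04,-0.3,0,1],[0.12,0.05,-0.28,0,1],[0.15,0.07,-0.2,0,1],[0.2,0.09,-0.12,0,1]]}}

```text
time: 6.0
tcp_pos: [515.2, -301.5, 173.9]
ee_rot: [1.985, 2.434, 0.0]
wrist_force: [-1.0, -0.2, -2.5]
opening: 21.9
grasp_force: 60.0
```

>>> {"api": "carry_out", "payload": {"series": [[0.22,0.09,-0.12,0,1],[0.22,0.09,-0.12,0,1],[0.22,0.09,-0.12,0,1],[0.22,0.09,-0.12,0,1],[0.22,0.09,-0.12,0,1],[0.22,0.09,-0.12,0,1],[0.22,0.09,-0.12,0,1],[0.22,0.09,-0.12,0,1]]}}

```text
time: 7.0
tcp_pos: [536.1, -189.1, 231.1]
ee_rot: [1.985, 2.435, -0.0]
wrist_force: [-0.1, -0.5, -2.0]
opening: 21.5
grasp_force: 60.0
```

>>> {"api": "carry_out", "payload": {"series": [[0.22,0.09,-0.12,0,1],[0.22,0.09,-0.12,0,1],[0.22,0.09,-0.12,0,1],[0.22,0.09,-0.12,0,1],[0.18,0.08,-0.12,0,1],[0.14,0.06,-0.12,0,1],[0.1,0.04,-0.12,0,1],[0.06,0.02,-0.1,0,1]]}}

```text
time: 8.0
tcp_pos: [552.6, -103.1, 287.6]
ee_rot: [1.985, 2.435, -0.0]
wrist_force: [-0.2, -0.0, -1.8]
opening: 21.8
grasp_force: 60.0
```

```bash
cat >> h.py <<'E'
def tilt(names=('scene','top')):
    """scoop profile in the vertical plane through the grip; floor slope"""
    s=bot.get_state();g=s['tcp_pos']+[0,0,19];M=R.from_rotvec(s['ee_rot']).as_matrix();x,y=M[:,0],M[:,1]
    for n in names:
        d=snap(n);w=cloud(d);q=w-g;u=q@x;v=q@y;h=q[...,2]
        m=(u>15)&(u<175)&(abs(v)<46)&(h>-190)&(h<60)&(w[...,2]>155)
        im=d['image'].astype(int);org=(im[...,0]-im[...,2]>50)
        mo=m&org; o=w[mo]; print(n,'orange',len(o),'u',np.percentile(u[mo],[5,95]).round() if len(o) else '')
        mm=m&~org
        for a in range(20,180,20):
            k=mm&(u>=a)&(u<a+20)
            if k.sum()>3: print(a,k.sum(),np.percentile(h[k],[10,30,50,80]).round(),end=' | ')
        print('umax',np.percentile(u[m],99).round() if m.sum() else '')
    return s
E
python3 - <<'E'
from h import *
s=tilt();print(s['joint_pos'].round(2))
plan([563,-76,293],101.6,4,1)
E
```

```text
scene orange 25 u [ 57. 112.]
20 59 [-38. -25. -16.  -8.] | 40 92 [-44. -36. -28. -20.] | 60 18 [-47. -44. -30. -26.] | 80 29 [-47. -46. -44. -33.] | 100 10 [-49. -41. -38. -30.] | 120 4 [-46. -44. -44. -38.] | 140 5 [-49. -48. -47. -47.] | umax 148.0
top orange 222 u [109. 148.]
20 4 [-7. -7. -6. -5.] | 40 23 [-41. -21.  -7.  -5.] | 80 28 [-43. -36. -23.  -9.] | 100 90 [-44. -42. -34. -20.] | 120 229 [-45. -44. -42. -31.] | 140 194 [-45. -44. -43. -41.] | umax 154.0
[-0.39 -0.02  1.7  -0.    1.47 -0.59]
from [ 552.8 -103.3  288. ] 101.6 dyaw -0.0
[[0.1,0.06,-0.02,np.float64(0.0),1],[0.1,0.07,-0.02,np.float64(0.0),1],[0.11,0.06,-0.02,np.float64(0.0),1],[0.1,0.07,-0.02,np.float64(0.01),1]]
```

>>> {"api": "carry_out", "payload": {"series": [[0.12,0.07,-0.04,0,1],[0.12,0.07,-0.04,0,1],[0.1,0.07,-0.04,0,1],[0.07,0.05,-0.04,0,1],[0,0,0,0,1],[0,0,0,0,1]]}}

```text
time: 8.85
tcp_pos: [562.7, -76.1, 296.6]
ee_rot: [-1.985, -2.435, 0.0]
wrist_force: [0.0, -0.2, -2.3]
opening: 21.6
grasp_force: 60.0
```

>>> {"api": "carry_out", "payload": {"series": [[0,0,0,0,1],[0,0,0,0,1]], "newtons": 30}}

```text
time: 9.1
tcp_pos: [562.7, -76.2, 296.6]
ee_rot: [-1.985, -2.435, 0.0]
wrist_force: [-0.4, 0.2, -2.9]
opening: 21.7
grasp_force: 30.0
```

```bash
python3 - <<'E'
from h import *
s=tilt();print(s['tcp_pos'].round(1))
E
```

```text
scene orange 28 u [ 56. 116.]
20 76 [-37. -25. -17.  -9.] | 40 94 [-46. -37. -29. -17.] | 60 18 [-48. -46. -45. -19.] | 80 25 [-48. -46. -45. -34.] | 100 19 [-50. -47. -46. -43.] | 120 7 [-48. -45. -44. -42.] | 140 5 [-50. -49. -47. -45.] | umax 151.0
top orange 145 u [116. 149.]
20 6 [-9. -8. -6. -6.] | 40 50 [-41. -29. -20.  -8.] | 100 44 [-41. -35. -23. -15.] | 120 208 [-46. -44. -43. -30.] | 140 195 [-46. -45. -44. -42.] | umax 154.0
[562.7 -76.2 296.6]
```

>>> {"api": "carry_out", "payload": {"series": [[0,0,0,0,1],[0,0,0,0,1]], "newtons": 20}}

```text
time: 9.45
tcp_pos: [562.8, -76.1, 296.6]
ee_rot: [-1.985, -2.435, -0.0]
wrist_force: [-0.7, -0.6, -1.8]
opening: 22.3
grasp_force: 20.0
```

```bash
python3 - <<'E'
from h import *
tilt()
E
```

```text
scene orange 28 u [ 55. 117.]
20 74 [-36. -25. -16.  -8.] | 40 95 [-45. -37. -27. -18.] | 60 19 [-46. -45. -43. -21.] | 80 23 [-48. -46. -45. -36.] | 100 19 [-48. -47. -46. -37.] | 120 7 [-49. -48. -46. -46.] | 140 5 [-48. -47. -47. -45.] | umax 150.0
top orange 148 u [117. 149.]
20 5 [-9. -9. -8. -6.] | 40 51 [-42. -30. -19.  -7.] | 100 46 [-43. -32. -24. -14.] | 120 199 [-45. -44. -43. -31.] | 140 193 [-45. -44. -43. -42.] | umax 154.0
```

>>> {"api": "carry_out", "payload": {"series": [[0,0,0,0,1]], "newtons": 14}}

```text
time: 9.68
tcp_pos: [562.8, -76.0, 296.7]
ee_rot: [-1.985, -2.435, -0.0]
wrist_force: [0.4, 0.8, -2.9]
opening: 21.8
grasp_force: 14.0
```

```bash
python3 - <<'E'
from h import *
tilt()
E
```

```text
scene orange 43 u [ 59. 107.]
20 172 [-49. -38. -28. -17.] | 40 27 [-40. -34. -32. -20.] | 60 14 [-57. -57. -55. -38.] | 80 23 [-59. -57. -56. -53.] | 100 22 [-63. -61. -56. -52.] | 140 9 [-67. -65. -65. -62.] | umax 145.0
top orange 53 u [127. 141.]
20 35 [-52. -40. -26. -16.] | 40 35 [-52. -41. -32. -22.] | 100 30 [-73. -72. -60. -46.] | 120 170 [-78. -76. -75. -72.] | 140 9 [-77. -76. -76. -73.] | umax 141.0
```

>>> {"api": "carry_out", "payload": {"series": [[0,0,0,0,1]], "newtons": 19}}

```text
time: 9.9
tcp_pos: [562.8, -76.0, 296.6]
ee_rot: [-1.985, -2.435, 0.0]
wrist_force: [-0.2, 0.3, -2.0]
opening: 21.7
grasp_force: 19.0
```

```bash
python3 - <<'E'
from h import *
tilt(('top','scene'))
E
```

```text
top orange 3 u [131. 133.]
20 63 [-56. -48. -39. -22.] | 40 29 [-53. -44. -36. -30.] | 100 10 [-92. -87. -79. -75.] | 120 34 [-97. -96. -95. -91.] | umax 131.0
scene orange 80 u [ 64. 121.]
20 182 [-57. -48. -40. -28.] | 40 16 [-60. -44. -36. -32.] | 60 21 [-69. -61. -53. -44.] | 80 34 [-86. -85. -82. -78.] | 100 6 [-96. -94. -91. -77.] | umax 122.0
```

>>> {"api": "carry_out", "payload": {"series": [[0,0,0,0,1],[0,0,0,0,1]], "newtons": 15}}

```text
time: 10.25
tcp_pos: [562.8, -76.0, 296.7]
ee_rot: [-1.985, -2.435, -0.0]
wrist_force: [0.3, 0.0, -3.0]
opening: 21.9
grasp_force: 15.0
```

```bash
python3 - <<'E'
from h import *
tilt(('top','scene'))
E
```

```text
top orange 3 u [131. 133.]
20 63 [-58. -47. -38. -22.] | 40 29 [-55. -43. -37. -30.] | 100 10 [-93. -90. -80. -73.] | 120 34 [-98. -96. -95. -90.] | umax 131.0
scene orange 80 u [ 65. 120.]
20 182 [-57. -48. -40. -28.] | 40 19 [-59. -48. -33. -30.] | 60 16 [-60. -58. -52. -42.] | 80 35 [-87. -85. -82. -76.] | 100 8 [-94. -93. -91. -79.] | umax 122.0
```

>>> {"api": "carry_out", "payload": {"series": [[0,0,0,0,1]], "newtons": 12}}

```text
time: 10.48
tcp_pos: [562.8, -76.1, 296.7]
ee_rot: [1.985, 2.435, 0.0]
wrist_force: [0.0, 0.3, -2.7]
opening: 21.7
grasp_force: 12.0
```

```bash
python3 - <<'E'
from h import *
tilt(('top','scene'))
E
```

```text
top orange 3 u [131. 133.]
20 62 [-58. -47. -38. -23.] | 40 28 [-54. -43. -38. -29.] | 100 10 [-94. -90. -81. -75.] | 120 34 [-97. -97. -95. -89.] | umax 131.0
scene orange 80 u [ 64. 121.]
20 186 [-58. -49. -41. -28.] | 40 17 [-57. -42. -36. -32.] | 60 19 [-73. -57. -54. -44.] | 80 32 [-86. -82. -81. -76.] | 100 7 [-95. -94. -90. -80.] | umax 124.0
```

>>> {"api": "carry_out", "payload": {"series": [[0,0,0,0,1]], "newtons": 9.5}}

```text
time: 10.7
tcp_pos: [562.8, -76.0, 296.7]
ee_rot: [-1.985, -2.435, -0.0]
wrist_force: [0.0, 0.9, -2.7]
opening: 22.0
grasp_force: 9.5
```

```bash
python3 - <<'E'
from h import *
tilt(('top','scene'))
E
```

```text
top orange 0 u 
20 67 [-60. -45. -40. -26.] | 40 24 [-56. -46. -40. -33.] | 100 4 [-100.  -97.  -96.  -94.] | umax 119.0
scene orange 86 u [ 67. 104.]
20 117 [-49. -43. -38. -31.] | 40 18 [-72. -60. -59. -44.] | 60 17 [-82. -76. -59. -55.] | 80 22 [-101.  -93.  -87.  -73.] | 100 4 [-112. -110. -109. -102.] | umax 110.0
```

Now it is moving again, at about 27 to 31°.

>>> {"api": "carry_out", "payload": {"series": [[0,0,0,0,1]], "newtons": 12}}

```text
time: 10.92
tcp_pos: [562.8, -76.1, 296.6]
ee_rot: [-1.985, -2.435, -0.0]
wrist_force: [-0.9, 0.3, -2.6]
opening: 22.0
grasp_force: 12.0
```

```bash
python3 - <<'E'
from h import *
tilt(('scene','top'))
im=np.hstack([load('scene')['image'][120:280,180:340],load('top')['image'][140:300,150:310]])[:,:,::-1]
cv2.imwrite('pics/pour.png',cv2.resize(im,None,fx=2.5,fy=2.5))
E
```

```text
scene orange 58 u [ 72. 105.]
20 83 [-46. -41. -37. -33.] | 40 15 [-80. -64. -56. -47.] | 60 13 [-88. -79. -76. -61.] | 80 22 [-111.  -97.  -94.  -87.] | 100 4 [-104. -103. -103. -101.] | umax 111.0
top orange 0 u 
20 69 [-69. -46. -39. -31.] | 40 15 [-57. -51. -47. -43.] | umax 51.0
```

View pics/pour.png

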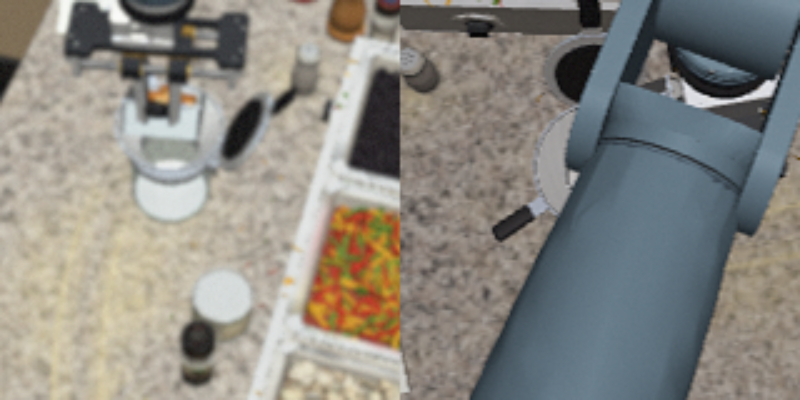

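The scene half shows the scoop tilted over the funnel at (170,120) with croutons still at its lip at (165,90). The arm hides the pour in the top half.

>>> {"api": "carry_out", "payload": {"series": [[0,0,0,0,1]], "newtons": 9}}

```text
time: 11.15
tcp_pos: [562.8, -76.1, 296.7]
ee_rot: [1.985, 2.435, 0.0]
wrist_force: [0.3, 0.6, -2.2]
opening: 21.9
grasp_force: 9.0
```

```bash
python3 - <<'E'
from h import *
tilt(('scene','scene'))
E
```

```text
scene orange 95 u [ 71. 126.]
20 91 [-47. -42. -38. -33.] | 40 13 [-87. -71. -64. -51.] | 60 17 [-86. -78. -76. -65.] | 80 10 [-114. -108. -105.  -92.] | umax 128.0
scene orange 87 u [ 79. 121.]
20 82 [-46. -40. -38. -33.] | 40 15 [-85. -65. -60. -45.] | 60 10 [-92. -77. -66. -60.] | 80 15 [-112. -103.  -91.  -76.] | umax 125.0
```

>>> {"api": "carry_out", "payload": {"series": [[0,0,0,0,1],[0,0,0,0,1]], "newtons": 9}}

```text
time: 11.5
tcp_pos: [562.8, -76.1, 296.8]
ee_rot: [1.985, 2.435, 0.0]
wrist_force: [-0.1, 0.1, -1.2]
opening: 21.7
grasp_force: 9.0
```

```bash
python3 - <<'E'
from h import *
tilt(('scene',))
d=load('scene');w=cloud(d);im=d['image'].astype(int);o=(im[...,0]-im[...,2]>60)&(abs(w[...,0]-550)<110)&(abs(w[...,1]-10)<130)
n,l,st,c=cv2.connectedComponentsWithStats(o.astype(np.uint8))
for i in range(1,n):
    if st[i,4]>4: print(st[i,4],c[i].round(),np.median(w[l==i],0).round())
E
```

```text
scene orange 0 u 
20 84 [-45. -41. -38. -33.] | 40 14 [-85. -68. -56. -48.] | 60 9 [-85. -77. -67. -63.] | 80 14 [-110. -103.  -90.  -76.] | umax 96.0
17 [255. 132.] [589. -57. 425.]
44 [246. 184.] [532.  35.  50.]
```

>>> {"api": "carry_out", "payload": {"series": [[0,0,0,0,1],[0,0,0,0,1]], "newtons": 5}}

```text
time: 11.8
tcp_pos: [562.8, -76.1, 296.7]
ee_rot: [1.985, 2.435, 0.0]
wrist_force: [-0.8, -0.5, -1.1]
opening: 22.0
grasp_force: 5.0
```

```bash
python3 - <<'E'
from h import *
tilt(('scene',))
d=load('scene');w=cloud(d);im=d['image'].astype(int);o=(im[...,0]-im[...,2]>60)&(abs(w[...,0]-550)<110)&(abs(w[...,1]-10)<130)
n,l,st,c=cv2.connectedComponentsWithStats(o.astype(np.uint8))
for i in range(1,n):
    if st[i,4]>4: print(st[i,4],c[i].round(),np.median(w[l==i],0).round())
cv2.imwrite('pics/pour2.png',cv2.resize(d['image'][130:230,190:310,::-1],None,fx=5,fy=5))
E
```

```text
scene orange 0 u 
20 78 [-44. -40. -37. -32.] | 40 13 [-87. -69. -60. -47.] | 60 11 [-81. -65. -64. -60.] | 80 13 [-111. -106.  -96.  -81.] | umax 95.0
14 [255. 132.] [588. -57. 423.]
49 [248. 184.] [532.  54.  30.]
```

View pics/pour2.png

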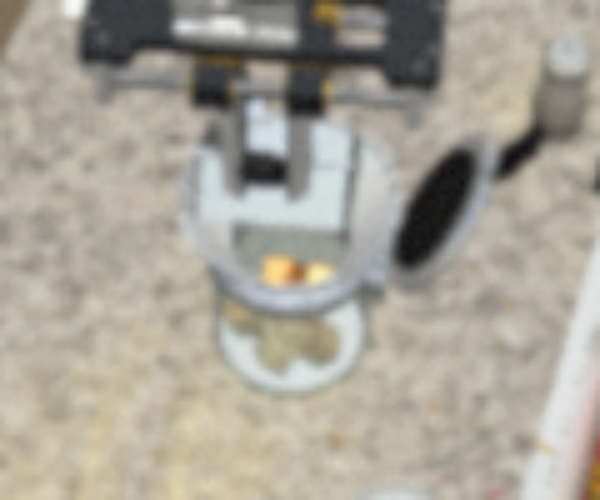

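The crop shows croutons through the glass at (280,340) and (280,270), and the scoop looks empty. I'll carry the scoop back next.

```bash
python3 - <<'E'
from h import *
e=plan([550,-140,297],101.6,3,1)
e=plan([492,-304,135],101.6,7,1,start=e)
E
```

```text
from [562.8 -76.1 296.7] 101.6 dyaw -0.0
[[-0.33,-0.14,-0.0,np.float64(0.0),1],[-0.34,-0.14,-0.0,np.float64(0.0),1],[-0.33,-0.14,-0.01,np.float64(0.0),1]]
from [ 550.2 -139.9  297.3] 101.6 dyaw -0.0
[[-0.35,-0.21,0.39,np.float64(0.0),1],[-0.36,-0.22,0.39,np.float64(0.0),1],[-0.35,-0.21,0.38,np.float64(0.0),1],[-0.36,-0.22,0.39,np.float64(0.0),1],[-0.35,-0.21,0.38,np.float64(0.0),1],[-0.36,-0.22,0.39,np.float64(0.0),1],[-0.35,-0.21,0.38,np.float64(0.0),1]]
```

>>> {"api": "carry_out", "payload": {"series": [[0,0,0,0,1],[-0.33,-0.14,0,0,1],[-0.34,-0.14,0,0,1],[-0.33,-0.14,0,0,1],[-0.35,-0.21,0.3,0,1],[-0.36,-0.22,0.35,0,1],[-0.35,-0.21,0.35,0,1],[-0.36,-0.22,0.35,0,1]], "newtons": 40}}

```text
time: 12.85
tcp_pos: [516.5, -234.5, 215.1]
ee_rot: [1.985, 2.435, 0.0]
wrist_force: [-0.5, -0.5, -0.6]
opening: 22.0
grasp_force: 40.0
```

>>> {"api": "carry_out", "payload": {"series": [[-0.35,-0.21,0.35,0,1],[-0.36,-0.22,0.35,0,1],[-0.35,-0.21,0.35,0,1],[0,0,0,0,1]]}}

```text
time: 13.35
tcp_pos: [490.7, -304.0, 150.8]
ee_rot: [-1.985, -2.43, -0.001]
wrist_force: [0.1, 1.3, -2.2]
opening: 21.4
grasp_force: 40.0
```

```bash
python3 - <<'E'
from h import *
s=bot.get_state();print(s['tcp_pos'])
d=snap('scene');w=cloud(d);g=s['tcp_pos']+[0,0,19];M=R.from_rotvec(s['ee_rot']).as_matrix();q=w-g;u=q@M[:,0];v=q@M[:,1]
m=(abs(v)<45)&(u>10)&(u<160)&(w[...,2]>6)
for a in range(20,160,20):
    k=m&(u>=a)&(u<a+20)
    if k.sum()>3: print(a,k.sum(),np.percentile(w[k][:,2],[10,30,50,80]).round())
a=d['image'][130:230,190:310,::-1]
d=snap('top');b=d['image'][150:270,180:370,::-1]
im=np.zeros((120,310,3),np.uint8);im[:100,:120]=a;im[:,120:]=b
cv2.imwrite('pics/p3.png',cv2.resize(im,None,fx=2.58,fy=2.58,interpolation=cv2.INTER_CUBIC))
E
```

```text
[ 490.65426387 -304.04685193  150.78541237]
20 241 [128. 139. 464. 475.]
40 148 [449. 479. 483. 487.]
60 364 [446. 476. 490. 498.]
80 288 [312. 449. 494. 501.]
100 97 [491. 497. 500. 507.]
120 18 [495. 498. 502. 507.]
```

View pics/p3.png

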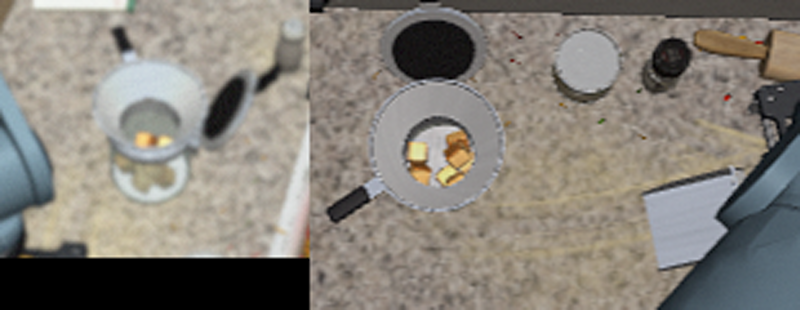

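The top part shows croutons in the jar at (418,152), (420,173), (458,142), (460,158) and (450,178). The scoop floor at (690,215) is empty and there are no croutons on the worktop. I'm lowering the scoop lip first.

>>> {"api": "carry_out", "payload": {"series": [[0,0,0.36,0,1],[0,0,0.36,0,1],[-0.14,0,0.12,0,1],[-0.14,0,0.13,0,1],[-0.1,0,0.12,0,1],[-0.1,0,0.12,0,1],[-0.09,0,0.14,0,1],[-0.09,0,0.14,0,1]], "newtons": 7}}

```text
time: 14.45
tcp_pos: [500.1, -343.0, 62.7]
ee_rot: [1.985, 2.435, 0.0]
wrist_force: [-0.4, -0.0, -0.7]
opening: 22.0
grasp_force: 7.0
```

>>> {"api": "carry_out", "payload": {"series": [[-0.08,0,0.16,0,1],[-0.08,0,0.16,0,1],[-0.05,0,0.14,0,1],[-0.05,0,0.13,0,1],[0,0,0,0,1]]}}

```text
time: 15.08
tcp_pos: [503.0, -357.9, 27.4]
ee_rot: [-1.985, -2.434, 0.0]
wrist_force: [-0.1, 0.3, -0.8]
opening: 22.0
grasp_force: 7.0
```

```bash
python3 - <<'E'
from h import *
s=bot.get_state();print(s['tcp_pos'],s['wrist_force'])
d=snap('top');w=cloud(d);g=s['tcp_pos']+[0,0,19];M=R.from_rotvec(s['ee_rot']).as_matrix();q=w-g;u=q@M[:,0];v=q@M[:,1]
m=(abs(v)<35)&(u>10)&(u<180)&(w[...,2]>-6)&(w[...,2]<60)
for a in range(20,180,20):
    k=m&(u>=a)&(u<a+20)
    if k.sum()>3: print(a,k.sum(),np.percentile(w[k][:,2],[10,30,50,80]).round())
E
```

```text
[ 502.99534211 -357.93080129   27.366854  ] [-0.11127893  0.29779942 -0.77268641]
20 48 [-1. 31. 36. 40.]
40 203 [ 1.  3.  4. 18.]
60 161 [1. 3. 4. 6.]
80 164 [2. 4. 5. 7.]
100 165 [3. 5. 6. 7.]
120 165 [4. 5. 6. 8.]
140 179 [-1.  3.  6.  9.]
160 167 [-3. -1.  0.  2.]
```

>>> {"api": "carry_out", "payload": {"series": [[0,0,0,0,-1],[0,0,0,0,-1],[0,0,0,0,-1],[0,0,0,0,-1],[0,0,0,0,-1],[0,0,-0.2,0,-1],[0,0,-0.4,0,-1],[0,0,-0.8,0,-1]]}}

```text
time: 16.12
tcp_pos: [502.0, -356.8, 111.4]
ee_rot: [-1.983, -2.432, -0.001]
wrist_force: [-0.1, -0.4, 0.6]
opening: 94.0
grasp_force: 0.0
```

>>> {"api": "carry_out", "payload": {"series": [[0,0,-0.8,0,-1],[0,0,-0.7,0,-1],[0,0,0,0,-1]]}}

```text
time: 16.5
tcp_pos: [505.1, -359.7, 207.7]
ee_rot: [1.979, 2.428, -0.002]
wrist_force: [-0.1, 0.2, -0.6]
opening: 93.6
grasp_force: 0.0
```

```bash
python3 - <<'E'
from h import *
d=snap('top');w=cloud(d)
u=(w[...,:2]-[503,-358])@np.array([-.201,.98]);v=(w[...,:2]-[503,-358])@np.array([.98,.201])
for a in range(-60,180,20):
    k=(abs(v)<38)&(u>=a)&(u<a+20)&(w[...,2]<120)
    print(a,np.percentile(w[k][:,2],[10,30,50,80]).round()) if k.sum()>3 else 0
e=plan([481,110.5,200],126,12,-1)
plan([481,110.5,123],126,3,-1,start=e)
E
```

```text
-60 [-1. -0.  1.  3.]
-40 [-2. -1.  1.  3.]
-20 [-1.  0.  3. 57.]
0 [-2.  0.  2. 50.]
20 [-1.  1.  4. 41.]
40 [ 1.  3.  4. 28.]
60 [-0.  1.  3.  4.]
80 [1. 2. 2. 4.]
100 [0. 2. 3. 5.]
120 [-0.  2.  3.  5.]
140 [-1.  1.  2.  4.]
160 [-2. -1.  0.  2.]
from [ 503.9 -358.6  204.5] 101.6 dyaw 24.4
[[0.64,0.1,0.01,np.float64(-0.41),-1],[0.64,0.12,0.01,np.float64(-0.41),-1],[0.64,0.15,0.01,np.float64(-0.41),-1],[0.63,0.17,0.01,np.float64(-0.4),-1],[0.62,0.19,0.0,np.float64(-0.41),-1],[0.62,0.21,0.01,np.float64(-0.4),-1],[0.61,0.23,0.0,np.float64(-0.41),-1],[0.6,0.26,0.01,np.float64(-0.4),-1]]
[[0.59,0.28,0.0,np.float64(-0.41),-1],[0.58,0.3,0.01,np.float64(-0.4),-1],[0.57,0.32,0.0,np.float64(-0.41),-1],[0.56,0.33,0.01,np.float64(-0.4),-1]]
from [481.  110.4 199.7] 126.0 dyaw 0.0
[[0.0,0.0,0.43,np.float64(-0.0),-1],[0.0,0.0,0.42,np.float64(-0.0),-1],[0.0,0.0,0.43,np.float64(-0.0),-1]]
```

>>> {"api": "carry_out", "payload": {"series": [[0.64,0.1,0.01,-0.41,-1],[0.64,0.12,0.01,-0.41,-1],[0.64,0.15,0.01,-0.41,-1],[0.63,0.17,0.01,-0.4,-1],[0.62,0.19,0,-0.41,-1],[0.62,0.21,0.01,-0.4,-1],[0.61,0.23,0,-0.41,-1],[0.6,0.26,0.01,-0.4,-1]]}}

```text
time: 17.55
tcp_pos: [486.6, -43.6, 196.6]
ee_rot: [-1.618, -2.689, 0.001]
wrist_force: [0.2, 0.1, -1.1]
opening: 94.2
grasp_force: 0.0
```

>>> {"api": "carry_out", "payload": {"series": [[0.59,0.28,0,-0.41,-1],[0.58,0.3,0.01,-0.4,-1],[0.57,0.32,0,-0.41,-1],[0.56,0.33,0.01,-0.4,-1],[0,0,0,0,-1],[0,0,0,0,-1]]}}

```text
time: 18.3
tcp_pos: [479.6, 110.8, 196.0]
ee_rot: [-1.426, -2.797, 0.002]
wrist_force: [-0.0, -0.4, -0.2]
opening: 94.0
grasp_force: 0.0
```

```bash
python3 - <<'E'
from h import *
plan([481,110.5,123],126,3,-1)
d=snap('scene');w=cloud(d);im=d['image'].astype(int)
m=(im.max(-1)<60)&(w[...,2]>130)&(w[...,2]<155)&(abs(w[...,0]-480)<40)&(abs(w[...,1]-110)<40);print(m.sum(),np.median(w[m],0))
E
```

```text
from [479.6 110.8 196. ] 126.0 dyaw 0.0
[[-0.01,0.01,0.41,np.float64(-0.0),-1],[-0.0,0.0,0.4,np.float64(-0.0),-1],[-0.01,0.01,0.41,np.float64(-0.01),-1]]
25 [478.26251921 111.30368587 144.76275647]
```

>>> {"api": "carry_out", "payload": {"series": [[0,0,0.41,0,-1],[0,0,0.4,0,-1],[0,0,0.38,0,-1],[0,0,0,0,1],[0,0,0,0,1],[0,0,0,0,1],[0,0,0,0,1],[0,0,0,0,1]], "newtons": 50}}

```text
time: 19.35
tcp_pos: [480.4, 111.3, 126.1]
ee_rot: [1.426, 2.798, 0.001]
wrist_force: [-0.3, 0.6, 0.7]
opening: 47.3
grasp_force: 0.0
```

>>> {"api": "carry_out", "payload": {"series": [[0,0,0,0,1],[0,0,0,0,1],[0,0,0,0,1],[0,0,0,0,1],[0,0,0,0,1]]}}

```text
time: 19.98
tcp_pos: [480.2, 111.2, 125.6]
ee_rot: [-1.427, -2.799, 0.0]
wrist_force: [0.1, 0.6, -0.1]
opening: 17.1
grasp_force: 50.0
```

>>> {"api": "carry_out", "payload": {"series": [[0,0,-0.05,0,1],[0,0,-0.1,0,1],[0,0,-0.15,0,1],[0,0,-0.2,0,1],[0,0,-0.25,0,1],[0,0,-0.3,0,1],[0,0,-0.2,0,1],[0,0,0,0,1]]}}

```text
time: 20.98
tcp_pos: [481.0, 111.2, 202.1]
ee_rot: [1.426, 2.797, 0.002]
wrist_force: [0.0, 0.2, -0.8]
opening: 17.6
grasp_force: 50.0
```

```bash
python3 - <<'E'
from h import *
s=bot.get_state();print(s['wrist_force'])
d=snap('scene');w=cloud(d);im=d['image'].astype(int)
m=(im.max(-1)>120)&(w[...,2]>150)&(w[...,2]<260)&(np.hypot(w[...,0]-542,w[...,1]-27)<75)&(w[...,0]<602)
p=w[m];c=p.mean(0)
for a in(-1,1):
  k=((p[:,:2]-[542,27])@np.array([-.59,.81]))*a>50;print(a,k.sum(),np.percentile(p[k,2],[50,90]) if k.sum() else '')
cv2.imwrite('pics/f1.png',cv2.resize(d['image'][120:260,180:330,::-1],None,fx=4,fy=4))
e=plan([428,-26,188],126,8,1)
plan([428,-26,48],126,7,1,start=e)
E
```

```text
[ 0.00133823  0.20410858 -0.8264627 ]
-1 49 [219.5262088  223.87285661]
1 198 [213.91820183 221.43133554]
from [480.4 111.2 201.1] 126.0 dyaw 0.0
[[-0.17,-0.26,0.03,np.float64(-0.0),1],[-0.17,-0.26,0.03,np.float64(-0.0),1],[-0.17,-0.25,0.03,np.float64(-0.0),1],[-0.17,-0.26,0.03,np.float64(-0.0),1],[-0.16,-0.25,0.02,np.float64(-0.0),1],[-0.17,-0.26,0.03,np.float64(-0.0),1],[-0.16,-0.25,0.02,np.float64(-0.0),1],[-0.17,-0.26,0.03,np.float64(-0.0),1]]
from [428.1 -26.1 187.9] 126.0 dyaw 0.0
[[0.0,0.0,0.33,np.float64(-0.0),1],[0.0,0.0,0.33,np.float64(-0.0),1],[0.0,0.0,0.33,np.float64(-0.0),1],[0.0,0.0,0.34,np.float64(-0.0),1],[0.0,0.0,0.33,np.float64(-0.0),1],[0.0,0.0,0.34,np.float64(-0.0),1],[0.0,0.0,0.33,np.float64(-0.0),1]]
```

View pics/f1.png

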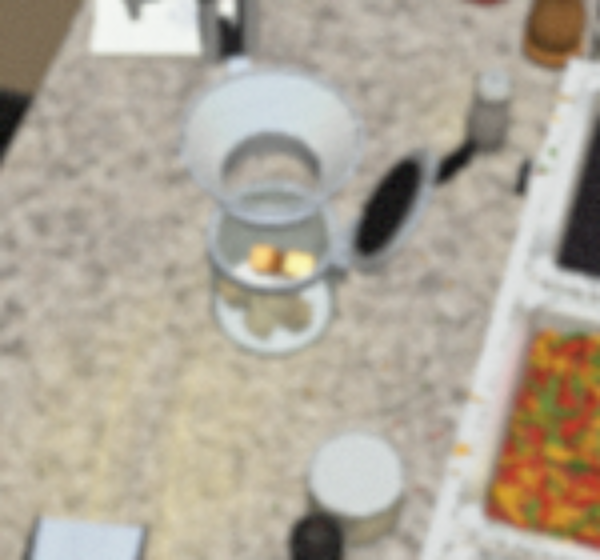

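The crop shows the funnel level and clear of the jar at (270,140), with the croutons in the jar at (280,280) and none outside.

>>> {"api": "carry_out", "payload": {"series": [[-0.1,-0.13,0,0,1],[-0.17,-0.26,0,0,1],[-0.17,-0.26,0,0,1],[-0.17,-0.26,0,0,1],[-0.17,-0.26,0,0,1],[-0.17,-0.26,0,0,1],[-0.17,-0.26,0.1,0,1],[-0.16,-0.26,0.2,0,1]]}}

```text
time: 22.02
tcp_pos: [430.0, -20.6, 182.1]
ee_rot: [-1.427, -2.798, 0.0]
wrist_force: [0.2, 0.0, -1.4]
opening: 17.3
grasp_force: 50.0
```

>>> {"api": "carry_out", "payload": {"series": [[-0.06,-0.1,0.35,0,1],[0,0,0.4,0,1],[0,0,0.4,0,1],[0,0,0.4,0,1],[0,0,0.35,0,1],[0,0,0.2,0,1],[0,0,0,0,1]]}}

```text
time: 22.9
tcp_pos: [426.9, -26.0, 55.8]
ee_rot: [-1.426, -2.797, 0.001]
wrist_force: [-0.5, -0.1, -1.5]
opening: 17.3
grasp_force: 50.0
```

Lower the last 8 to 9 mm, release and rise.

>>> {"api": "carry_out", "payload": {"series": [[0,0,0.06,0,1],[0,0,0.06,0,1],[0,0,0.03,0,1],[0,0,0,0,1]], "newtons": 15}}

```text
time: 23.4
tcp_pos: [428.2, -26.2, 47.9]
ee_rot: [1.426, 2.798, 0.0]
wrist_force: [0.2, 0.8, 0.5]
opening: 17.9
grasp_force: 15.0
```

>>> {"api": "carry_out", "payload": {"series": [[0,0,0,0,-1],[0,0,0,0,-1],[0,0,0,0,-1],[0,0,0,0,-1],[0,0,0,0,-1],[0,0,-0.2,0,-1],[0,0,-0.6,0,-1],[0,0,-0.9,0,-1]]}}

```text
time: 24.4
tcp_pos: [426.7, -25.7, 150.3]
ee_rot: [-1.426, -2.796, 0.001]
wrist_force: [1.9, -0.2, -0.7]
opening: 92.8
grasp_force: 0.0
```

>>> {"api": "carry_out", "payload": {"series": [[0,0,-0.9,0,-1],[0,0,-0.9,0,-1],[0,0,-0.5,0,-1],[0,0,0,0,-1]]}}

```text
time: 24.9
tcp_pos: [429.1, -26.5, 291.0]
ee_rot: [1.424, 2.793, 0.001]
wrist_force: [0.6, -0.2, -0.8]
opening: 93.8
grasp_force: 0.0
```

```bash
python3 - <<'E'
from h import *
from scipy.optimize import least_squares
s=bot.get_state();print(s['tcp_pos'],s['joint_pos'].round(2))
for n in('scene','top'):
    d=snap(n);w=cloud(d);im=d['image'].astype(int);dark=im.max(-1)<60
    ok=~np.isnan(w[...,0])
    m=dark&(w[...,2]>130)&(w[...,2]<270)&(abs(w[...,1]-32)<60)&(w[...,0]>600)&(w[...,0]<700)
    q=w[m]; z=q[:,2]; print(n,m.sum())
    lev=q[z>214];dis=q[z<205]
    if len(lev)>5: print('lever',len(lev),lev.mean(0).round(1),lev.min(0).round(1),lev.max(0).round(1))
    if len(dis)>20:
        c=dis.mean(0);nn=np.linalg.svd(dis-c,full_matrices=0)[2][2];print('disc',len(dis),c.round(1),nn.round(3))
    r=np.hypot(w[...,0]-490,w[...,1]+112)
    m=(w[...,2]>60)&(w[...,2]<75)&(r<90)&(im.max(-1)>100);p=w[m]
    if m.sum()>10: print('funnel',m.sum(),p.mean(0).round(0),least_squares(lambda q:np.hypot(p[:,0]-q[0],p[:,1]-q[1])-q[2],[490,-112,67],loss='soft_l1').x.round(1))
    r=np.hypot(w[...,0]-542,w[...,1]-27);m=(w[...,2]>95)&(w[...,2]<112)&(r>35)&(r<60);p=w[m]
    if m.sum()>10: print('jar rim',m.sum(),least_squares(lambda q:np.hypot(p[:,0]-q[0],p[:,1]-q[1])-q[2],[540,27,50],loss='soft_l1').x.round(1))
E
```

```text
[429.10029504 -26.50122973 291.02070239] [-0.33 -0.37  1.99  0.    1.52 -0.95]
scene 212
lever 35 [678.7  30.7 241.3] [669.1  21.5 226.5] [688.2  43.8 254.7]
disc 177 [632.4  26.2 173.5] [-0.861 -0.068  0.504]
funnel 221 [479. -95.  65.] [ 487.1 -111.6   65.9]
jar rim 310 [543.4  23.1  49.2]
top 730
lever 117 [677.   36.6 239.2] [665.6  25.6 219.6] [690.1  47.5 254.9]
disc 613 [631.8  33.7 171.4] [-0.858 -0.057  0.511]
funnel 163 [ 505. -152.   65.] [ 489.  -109.4   64.9]
jar rim 79 [533.9  36.7  63.9]
```

```bash
python3 - <<'E'
from h import *
plan([677,35,300],183.9,12,-1)
E
```

```text
from [427.4 -25.9 286.9] 126.0 dyaw 57.9
[[-0.14,0.33,-0.02,np.float64(-0.97),-1],[-0.16,0.32,-0.02,np.float64(-0.96),-1],[-0.19,0.3,-0.02,np.float64(-0.97),-1],[-0.21,0.29,-0.02,np.float64(-0.96),-1],[-0.24,0.27,-0.02,np.float64(-0.97),-1],[-0.26,0.25,-0.02,np.float64(-0.96),-1],[-0.28,0.22,-0.02,np.float64(-0.97),-1],[-0.29,0.2,-0.02,np.float64(-0.96),-1]]
[[-0.31,0.17,-0.01,np.float64(-0.97),-1],[-0.32,0.15,-0.02,np.float64(-0.96),-1],[-0.34,0.12,-0.01,np.float64(-0.97),-1],[-0.34,0.08,-0.02,np.float64(-0.96),-1]]
```

>>> {"api": "carry_out", "payload": {"series": [[-0.14,0.33,-0.05,-0.97,-1],[-0.16,0.32,-0.05,-0.96,-1],[-0.19,0.3,-0.05,-0.97,-1],[-0.21,0.29,-0.05,-0.96,-1],[-0.24,0.27,-0.02,-0.97,-1],[-0.26,0.25,-0.02,-0.96,-1],[-0.28,0.22,0,-0.97,-1],[-0.29,0.2,0,-0.96,-1]]}}

```text
time: 26.0
tcp_pos: [594.1, 15.1, 299.2]
ee_rot: [-0.417, -3.109, -0.0]
wrist_force: [0.7, 0.1, 0.7]
opening: 93.9
grasp_force: 0.0
```

>>> {"api": "carry_out", "payload": {"series": [[-0.31,0.17,0,-0.97,-1],[-0.32,0.15,0,-0.96,-1],[-0.34,0.12,0,-0.97,-1],[-0.34,0.08,0,-0.96,-1],[0,0,0,0,-1],[0,0,0,0,-1]]}}

```text
time: 26.75
tcp_pos: [676.2, 34.5, 300.5]
ee_rot: [0.104, -3.137, -0.001]
wrist_force: [0.0, 0.3, 0.6]
opening: 94.0
grasp_force: 0.0
```

```bash
python3 - <<'E'
from h import *
plan([677,35,219],183.9,4,-1)
d=snap('scene','lev.png',(230,100,330,200),5);w=cloud(d);print(bot.get_state()['joint_pos'].round(2))
E
```

```text
from [676.2  34.5 300.5] -176.2 dyaw 0.1
[[-0.0,0.0,0.34,np.float64(-0.0),-1],[-0.0,0.0,0.34,np.float64(-0.01),-1],[-0.01,0.0,0.34,np.float64(-0.0),-1],[-0.0,0.01,0.34,np.float64(-0.01),-1]]
[-0.12  0.25  1.38 -0.    1.51 -1.75]
```

View pics/lev.png

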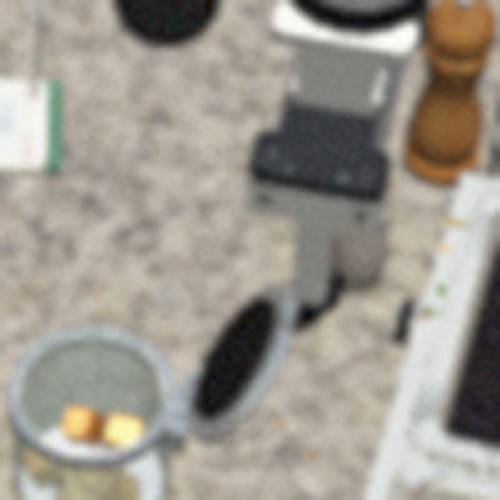

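The crop shows the near finger at (315,270) lined up right above the lever at (318,305).

>>> {"api": "carry_out", "payload": {"series": [[0,0,0.34,0,-1],[0,0,0.34,0,-1],[-0.01,0,0.34,0,-1],[0,0,0.32,0,-1],[0,0,0,0,1],[0,0,0,0,1],[0,0,0,0,1],[0,0,0,0,1]], "newtons": 5}}

```text
time: 27.8
tcp_pos: [678.2, 34.5, 222.6]
ee_rot: [-0.106, 3.138, -0.0]
wrist_force: [0.5, 0.3, -0.4]
opening: 57.7
grasp_force: 0.0
```

>>> {"api": "carry_out", "payload": {"series": [[0,0,0,0,1],[0,0,0,0,1],[0,0,0,0,1],[0,0,0,0,1],[0,0,0,0,1],[0,0,0,0,1]]}}

```text
time: 28.55
tcp_pos: [677.9, 34.8, 221.8]
ee_rot: [-0.106, 3.139, 0.001]
wrist_force: [1.1, 2.1, -0.4]
opening: 22.2
grasp_force: 5.0
```

```bash
python3 - <<'E'
from h import *
s=bot.get_state();g=s['tcp_pos']+[0,0,19];print(g,s['opening'],s['grasp_force'],s['wrist_force'])
h=np.array([604,31,110.]);x=np.array([.9977,.068,0])
u=(g-h)@x;r=np.hypot(u,g[2]-110);th=np.arctan2(g[2]-110,-u);print('r',r,'th',th)
# arc rows, tool x = -jar x, tool z down; radius 144 blended
ths=np.linspace(th,0.0,29);rr=np.linspace(r,144,29)
P=np.c_[-rr*np.cos(ths),rr*np.sin(ths)]
c=np.array(P[0]);out=[]
for p in P[1:]:
    d=p-c; a=[round(-d[0]/60,2),0,round(-d[1]/60,2),0,1]; c=c+[-a[0]*60,-a[2]*60]; out.append(a)
for i in range(0,28,7): print(out[i:i+7])
E
```

```text
[677.91029264  34.81580856 240.75690061] 22.166302868354162 5.012413859367371 [ 1.14569239  2.06965366 -0.35981698]
r 150.244246480471 th 2.0857905656151416
[[np.float64(0.17), 0, np.float64(-0.08), 0, 1], [np.float64(0.17), 0, np.float64(-0.07), 0, 1], [np.float64(0.18), 0, np.float64(-0.06), 0, 1], [np.float64(0.18), 0, np.float64(-0.04), 0, 1], [np.float64(0.18), 0, np.float64(-0.03), 0, 1], [np.float64(0.18), 0, np.float64(-0.02), 0, 1], [np.float64(0.19), 0, np.float64(0.0), 0, 1]]
[[np.float64(0.18), 0, np.float64(0.01), 0, 1], [np.float64(0.19), 0, np.float64(0.03), 0, 1], [np.float64(0.18), 0, np.float64(0.04), 0, 1], [np.float64(0.17), 0, np.float64(0.05), 0, 1], [np.float64(0.17), 0, np.float64(0.06), 0, 1], [np.float64(0.17), 0, np.float64(0.08), 0, 1], [np.float64(0.16), 0, np.float64(0.09), 0, 1]]
[[np.float64(0.15), 0, np.float64(0.1), 0, 1], [np.float64(0.14), 0, np.float64(0.11), 0, 1], [np.float64(0.14), 0, np.float64(0.13), 0, 1], [np.float64(0.12), 0, np.float64(0.13), 0, 1], [np.float64(0.12), 0, np.float64(0.14), 0, 1], [np.float64(0.1), 0, np.float64(0.15), 0, 1], [np.float64(0.1), 0, np.float64(0.15), 0, 1]]
[[np.float64(0.08), 0, np.float64(0.16), 0, 1], [np.float64(0.07), 0, np.float64(0.17), 0, 1], [np.float64(0.05), 0, np.float64(0.17), 0, 1], [np.float64(0.04), 0, np.float64(0.17), 0, 1], [np.float64(0.03), 0, np.float64(0.18), 0, 1], [np.float64(0.02), 0, np.float64(0.18), 0, 1], [np.float64(0.0), 0, np.float64(0.18), 0, 1]]
```

>>> {"api": "carry_out", "payload": {"series": [[0.08,0.02,-0.04,0,1],[0.17,0,-0.08,0,1],[0.17,0,-0.07,0,1],[0.18,0,-0.05,0,1],[0.18,0,-0.04,0,1],[0.18,0,-0.03,0,1],[0.18,0,-0.01,0,1],[0.1,0,0,0,1]]}}

```text
time: 29.55
tcp_pos: [602.9, 31.0, 241.2]
ee_rot: [-0.106, 3.139, 0.001]
wrist_force: [1.2, 1.8, 1.0]
opening: 21.9
grasp_force: 5.0
```

```bash
cat >> h.py <<'E'
def arc(n,thend,r1=144):
    s=bot.get_state();g=s['tcp_pos']+[0,0,19];print(g.round(1),s['opening'],s['wrist_force'].round(1))
    h=np.array([604,31,110.]);x=np.array([.9977,.068,0]);u=(g-h)@x
    r=np.hypot(u,g[2]-110);th=np.arctan2(g[2]-110,-u);print('r',r.round(1),'th',th.round(3))
    ths=np.linspace(th,thend,n+1)[1:];rr=np.linspace(r,r1,n+1)[1:];c=np.array([u,g[2]-110])
    for t,q in zip(ths,rr):
        p=np.array([-q*np.cos(t),q*np.sin(t)]);d=p-c;a=[float(round(-d[0]/60,2)),0,float(round(-d[1]/60,2)),0,1];c=c-[a[0]*60,a[2]*60];print(a,end=',')
    print()
def lid():
    for n in('scene','top'):
        d=snap(n);w=cloud(d);im=d['image'].astype(int)
        r=np.hypot(w[...,0]-542,w[...,1]-28);m=(w[...,2]>85)&(w[...,2]<112)&(r<58)
        m=(w[...,2]>112)&(w[...,2]<240)&(abs(w[...,1]-30)<50)&(w[...,0]>480)&(w[...,0]<700)&(im.max(-1)<110)
        p=w[m]
        if len(p)>30:
            c=np.median(p,0);p=p[np.linalg.norm(p-c,axis=1)<60];c=p.mean(0);nn=np.linalg.svd(p-c,full_matrices=0)[2][2];nn*=np.sign(nn[2]);print(n,len(p),c.round(0),nn.round(2),'th',np.arctan2(nn[0],nn[2]).round(2))
E
python3 - <<'E'
from h import *
arc(16,0.6,146)
lid()
E
```

```text
[602.9  31.  260.2] 21.90993503896005 [1.2 1.8 1. ]
r 150.2 th 1.564
[0.15, 0, 0.01, 0, 1],[0.15, 0, 0.02, 0, 1],[0.15, 0, 0.03, 0, 1],[0.14, 0, 0.03, 0, 1],[0.14, 0, 0.05, 0, 1],[0.14, 0, 0.05, 0, 1],[0.14, 0, 0.06, 0, 1],[0.13, 0, 0.07, 0, 1],[0.13, 0, 0.08, 0, 1],[0.12, 0, 0.09, 0, 1],[0.12, 0, 0.09, 0, 1],[0.11, 0, 0.1, 0, 1],[0.1, 0, 0.1, 0, 1],[0.1, 0, 0.11, 0, 1],[0.09, 0, 0.12, 0, 1],[0.08, 0, 0.12, 0, 1],
scene 69 [610.  13. 183.] [ 1.   -0.05  0.04] th 1.53
top 36 [604. -13. 178.] [-0.89 -0.46  0.03] th -1.54
```

>>> {"api": "carry_out", "payload": {"series": [[0.15,0.01,0.01,0,1],[0.15,0.01,0.02,0,1],[0.15,0,0.03,0,1],[0.14,0,0.03,0,1],[0.14,0,0.05,0,1],[0.14,0,0.05,0,1],[0.14,0,0.06,0,1],[0.13,0,0.07,0,1]], "newtons": 6}}

```text
time: 30.65
tcp_pos: [534.3, 27.3, 221.2]
ee_rot: [0.106, -3.139, -0.0]
wrist_force: [-0.2, -1.7, 3.8]
opening: 22.1
grasp_force: 6.0
```

>>> {"api": "carry_out", "payload": {"series": [[0.13,0,0.08,0,1],[0.12,0,0.09,0,1],[0.12,0,0.09,0,1],[0.11,0,0.1,0,1],[0.1,0,0.1,0,1],[0.1,0,0.11,0,1],[0.09,0,0.12,0,1],[0.08,0,0.12,0,1]]}}

```text
time: 31.65
tcp_pos: [483.7, 23.9, 172.3]
ee_rot: [0.106, -3.139, -0.0]
wrist_force: [-2.9, 0.6, 1.9]
opening: 22.1
grasp_force: 6.0
```

```bash
python3 - <<'E'
from h import *
arc(16,-0.02,144)
lid()
E
```

```text
[483.7  23.9 191.3] 22.056520473495087 [-2.9  0.6  1.9]
r 145.4 th 0.593
[0.05, 0, 0.08, 0, 1],[0.05, 0, 0.08, 0, 1],[0.04, 0, 0.08, 0, 1],[0.04, 0, 0.09, 0, 1],[0.03, 0, 0.08, 0, 1],[0.04, 0, 0.09, 0, 1],[0.03, 0, 0.08, 0, 1],[0.02, 0, 0.09, 0, 1],[0.03, 0, 0.09, 0, 1],[0.02, 0, 0.09, 0, 1],[0.01, 0, 0.09, 0, 1],[0.02, 0, 0.09, 0, 1],[0.0, 0, 0.1, 0, 1],[0.01, 0, 0.09, 0, 1],[0.0, 0, 0.09, 0, 1],[0.0, 0, 0.09, 0, 1],
```

>>> {"api": "carry_out", "payload": {"series": [[0.07,0,0.08,0,1],[0.06,0,0.08,0,1],[0.05,0,0.08,0,1],[0.04,0,0.09,0,1],[0.03,0,0.08,0,1],[0.04,0,0.09,0,1],[0.03,0,0.08,0,1],[0.02,0,0.09,0,1]]}}

```text
time: 32.75
tcp_pos: [463.5, 22.5, 132.4]
ee_rot: [0.106, -3.139, 0.0]
wrist_force: [-4.0, 0.6, 1.6]
opening: 21.8
grasp_force: 6.0
```

>>> {"api": "carry_out", "payload": {"series": [[0.03,0,0.09,0,1],[0.02,0,0.09,0,1],[0.01,0,0.09,0,1],[0.01,0,0.09,0,1],[0,0,0.1,0,1],[0,0,0.08,0,1],[0,0,0,0,1]]}}

```text
time: 33.62
tcp_pos: [459.4, 22.2, 99.9]
ee_rot: [0.106, -3.139, -0.0]
wrist_force: [-3.5, -0.7, 0.3]
opening: 21.6
grasp_force: 6.0
```

```bash
python3 - <<'E'
from h import *
arc(2,0,144)
d=snap('scene');w=cloud(d);im=d['image']
for u in range(490,620,12):
    m=(abs(w[...,0]-u)<6)&(abs(w[...,1]-25)<40)&(w[...,2]>80)&(w[...,2]<180)
    if m.sum()>3: print(u,m.sum(),np.percentile(w[m][:,2],[20,50,80]).round(0))
E
```

```text
[459.4  22.2 118.9] 21.588599445859025 [-3.5 -0.7  0.3]
r 145.1 th 0.061
[-0.01, 0, 0.07, 0, 1],[-0.0, 0, 0.08, 0, 1],
490 23 [120. 123. 124.]
502 71 [119. 124. 126.]
514 89 [121. 123. 125.]
526 80 [121. 123. 125.]
538 79 [119. 121. 124.]
550 85 [119. 121. 123.]
562 83 [117. 119. 122.]
574 88 [114. 117. 119.]
586 93 [105. 113. 116.]
598 61 [103. 110. 113.]
610 39 [108. 110. 112.]
```

>>> {"api": "carry_out", "payload": {"series": [[0.02,0,0.05,0,1],[0.01,0,0.05,0,1],[0,0,0.05,0,1],[0,0,0.05,0,1],[0,0,0,0,1]]}}

```text
time: 34.3
tcp_pos: [457.8, 22.1, 88.1]
ee_rot: [0.106, -3.14, -0.0]
wrist_force: [-3.5, 0.2, -0.5]
opening: 22.0
grasp_force: 6.0
```

```bash
python3 - <<'E'
from h import *
arc(2,0,144)
d=snap('scene');w=cloud(d);im=d['image']
for u in range(490,620,12):
    m=(abs(w[...,0]-u)<6)&(abs(w[...,1]-25)<40)&(w[...,2]>80)&(w[...,2]<180)
    if m.sum()>3: print(u,m.sum(),np.percentile(w[m][:,2],[20,50,80]).round(0))
E
```

```text
[457.8  22.1 107.1] 22.02157926046602 [-3.5  0.2 -0.5]
r 146.5 th -0.02
[-0.02, 0, -0.02, 0, 1],[-0.02, 0, -0.03, 0, 1],
490 28 [112. 115. 118.]
502 75 [112. 115. 117.]
514 74 [115. 116. 118.]
526 81 [115. 117. 119.]
538 76 [115. 117. 119.]
550 83 [115. 116. 118.]
562 81 [114. 116. 119.]
574 93 [111. 114. 116.]
586 90 [102. 111. 114.]
598 57 [104. 110. 112.]
610 33 [106. 111. 114.]
```

>>> {"api": "carry_out", "payload": {"series": [[0,0,0.05,0,1],[0,0,0.04,0,1],[0,0,0,0,1]]}}

```text
time: 34.72
tcp_pos: [457.8, 22.1, 83.0]
ee_rot: [0.106, -3.139, 0.0]
wrist_force: [-4.3, -0.6, 2.4]
opening: 22.3
grasp_force: 6.0
```

>>> {"api": "carry_out", "payload": {"series": [[0,0,0,0,-1],[0,0,0,0,-1],[0,0,0,0,-1],[0,0,0,0,-1],[0,0,0,0,-1],[0,0,0,0,-1],[0,0,-0.3,0,-1],[0,0,-0.7,0,-1]]}}

```text
time: 35.72
tcp_pos: [456.2, 22.4, 141.8]
ee_rot: [0.106, -3.135, -0.002]
wrist_force: [1.0, -0.3, -0.5]
opening: 93.7
grasp_force: 0.0
```

>>> {"api": "carry_out", "payload": {"series": [[0,0,-0.9,0,-1],[0,0,-0.9,0,-1],[0,-0.9,-0.2,0,-1],[0,-0.9,0,0,-1],[0,-0.9,0,0,-1],[0,-0.5,0,0,-1],[0,0,0,0,-1],[0,0,0,0,-1]]}}

```text
time: 36.72
tcp_pos: [470.8, -168.7, 262.9]
ee_rot: [0.107, -3.14, -0.001]
wrist_force: [0.1, 0.8, 0.4]
opening: 93.7
grasp_force: 0.0
```

```bash
python3 - <<'E'
from h import *
d=snap('scene','end.png',(130,100,330,300),3);w=cloud(d)
for u in range(490,620,12):
    m=(abs(w[...,0]-u)<6)&(abs(w[...,1]-25)<40)&(w[...,2]>80)&(w[...,2]<180)
    if m.sum()>3: print(u,m.sum(),np.percentile(w[m][:,2],[20,50,80]).round(0))
print(bot.get_state()['wrist_force'])
E
```

```text
490 29 [108. 111. 113.]
502 70 [109. 113. 115.]
514 83 [112. 113. 115.]
526 77 [112. 114. 117.]
538 84 [113. 115. 117.]
550 77 [112. 115. 117.]
562 78 [112. 114. 117.]
574 91 [110. 113. 115.]
586 93 [102. 111. 113.]
598 56 [102. 109. 113.]
610 30 [106. 111. 113.]
[-0.21674499  0.44091461 -0.76997084]
```

View pics/end.png

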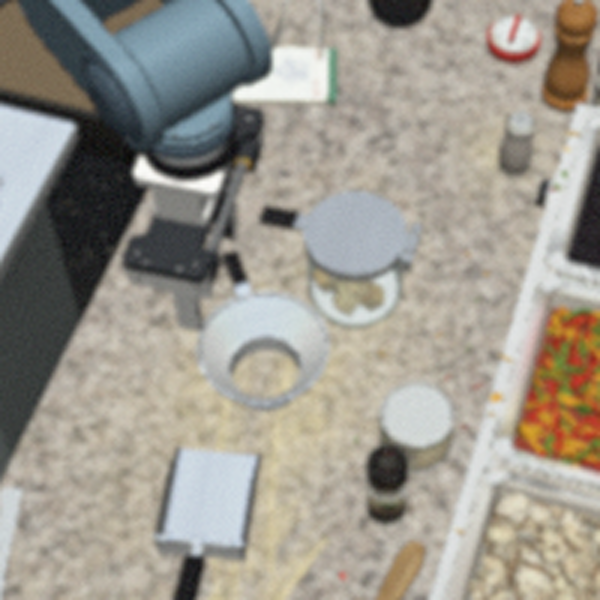

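The final view shows the lid shut on the jar at (358,235), the funnel clear of it at (265,350), the empty scoop flat at (208,500), and the bystanders where they were.

```bash
python3 -c "
from workcell import bot
print(bot.job_done())"
```

```text
the job is handed in; nothing more can be done
None
```

The job is handed in at about 37 s of the 72 s allowed, but the verdict was not shown: the jar's lid is shut with croutons inside (about five could be counted; none seen in the scoop or on the worktop), the funnel stands clear of the jar, and the empty scoop lies flat.

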